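# Put the centrifuge accessories back in their trays

## Robot

A 7-joint arm with a two-finger parallel gripper is mounted at the origin on the work surface. World frame = base frame: x ahead of the robot, y to its left, z up, the work surface at z = 0. Lengths are in m, angles in rad, forces in N, time in s.
With the tool pointing down it reaches from about 0.4 to 0.85 m from the base axis. Payload 10.4 kg.
Tool frame: the origin (TCP) lies at the very end of the fingers, on their centre line; the grasp point (between the pads) lies 19 mm behind it; z points along the fingers, y is the line along which they close (so a half turn about z gives the same grasp; the last joint's range is limited). The gripper opens to 87 mm and grips with 3 to 60 N. Pads are 19 mm wide; open, the fingers measure 117 mm over their backs; the gripper's body (75 mm by 190 mm) begins 51 mm behind the grasp point.
Start: joints at [1.105, 0.332, -0.065, 1.46, 0.022, 1.35, -0.088], TCP at [0.268, -0.565, 0.189] pointing down, gripper open.
Joint ranges: [-2.6, 2.6], [-0.5, 2.12], [-1.47, 1.34], [0.16, 2.42], [-1.27, 4.41], [0.06, 2.06], [-2.6, 2.6]. Speed limits (rad/s): [2.22, 2.22, 2.79, 2.79, 3.14, 3.14, 3.14].

## Interface

Orientations are given as a unit quaternion [x, y, z, w].
In Python, from plant import state, grab_frame, close_job gives the robot as it stands. The module is installed in compiled form; this text tells all that it offers.
- The arm moves only by the shell command python3 -m handwheel 'ROWS' [OPENING] [FORCE]. ROWS is JSON, a list of rows, each a list of 4 numbers: the shift along the tool's x, y, z in units of 40 mm (1.0 is 40 mm), then the turn about the tool's z in rad. In form: [[tx, ty, tz, roll], ...]. A call has 1 to 12 rows; each row shifts and turns the commanded pose from where the row before left it, along the tool's axes as they then stand; what a row does not reach is not made up. A row lasts 1/10 s, in which the tool goes at most 50 mm and 8.59 degrees, less where a joint would pass 70% of its speed; a pose out of reach is approached as far as the arm can. A call is refused whole if a number of a shift passes 1 or a number of a turn 0.15, either way. A call with a gripper value outside its range is refused whole. OPENING is the opening, from 0 (shut) to 1 (fully open), set as the call begins (- or left out, the last holds). The fingers move at their own pace and stop on an object; FORCE is the grip in N (left out, the last holds). Time passes only in rows, so rows that do not move let the fingers close. It gives the time, the measured TCP pose, the force, the opening and the grip force at its end, in the units of the state.
- state(): the state, without advancing time (a new reading comes with each control period).
- grab_frame(name): name is "side" or "top"; returns a dict with "image" (480x640x3 uint8, blue, green, red), "camera_matrix" (3x3 intrinsics, pixels), "camera_from_world" (4x4, takes a point from world to camera coordinates). Camera axes: x right, y up, looking along -z (the intrinsics and any distortion apply to the point x, -y, -z); pixel columns grow to the right and rows downward; lengths in m; the calibration is good to about 2 mm. A picture is of the moment at which its call begins. There is no depth.
- close_job(): hands the job in; it is judged then, once.
The state is a dict: "time_s": time; "joint_positions": joint angles; "qvel": joint speeds; "joint_torque": joint torques, N m; "ee_pos": TCP position; "ee_rot": TCP orientation; "wrist_force": force on the tool from outside, world axes, zero at the start; "ft_torque": the same for the moment, N m; "finger_gap": opening from 0.0 (shut) to 1.0 (fully open); "grip_force": force on a finger pad.
Only numpy, scipy, OpenCV 4.12 (cv2) and the standard library are available. Lean on these libraries where they do the work, as an engineer would, in place of code of your own. Each camera call takes 0.05 s, during which the arm holds its last target. There are 200 camera calls.

## Task

Clear the loose centrifuge accessories off the bench: put the two screw caps, the two tube adapters and the rail stop each into the white tray that already holds one of its kind. The stop is held by its foot in the rail's T-slot, so slide it along to the rail's open end and lift it out there. Everything must end up standing upright on the floor of its tray, side by side with the others and let go.

Things in the scene. Friction and masses are not known exactly. Their poses are not given: they have to be found in the camera images.
- cap_a: Grey plastic screw cap: a ribbed solid disc 38 mm in diameter (40 mm over the ribs), 24 mm high, about 30 g, standing on the bench. Origin: centre of its underside; z up. Round: any grasp yaw will do. The two caps are alike.
- cap_b: Grey plastic screw cap: a ribbed solid disc 38 mm in diameter (40 mm over the ribs), 24 mm high, about 30 g, standing on the bench. Origin: centre of its underside; z up. Round: any grasp yaw will do. The two caps are alike.
- adapter_a: Grey plastic tube adapter: a plain upright cylinder 36 mm in diameter, 60 mm high, with a bore 25 mm wide and 48 mm deep, open at the top, about 50 g, standing on the bench. Origin: centre of its underside; z up. The two adapters are alike.
- adapter_b: Grey plastic tube adapter: a plain upright cylinder 36 mm in diameter, 60 mm high, with a bore 25 mm wide and 48 mm deep, open at the top, about 50 g, standing on the bench. Origin: centre of its underside; z up. The two adapters are alike.
- rail_stop: Aluminium stop, about 100 g, in the T-slot of the rail. From below: a foot 36 mm (x) by 32 mm (y) by 6 mm; a neck 30 x 12 mm up to z = 19 mm; a head 30 mm (x) by 24 mm (y) from z = 18 to 48 mm, the part to grip. Origin: centre of the foot's underside; x along the slot, z up. It slides lightly.
- tray_caps: White open tray fixed to the bench, 100 (x) by 150 (y) mm outside, 15 mm high, walls and floor 4 mm thick (inside 92 x 142 mm, floor 4 mm above the bench). One screw cap like the loose ones is fixed in it at (0, +48 mm) and shows its kind; the floor from y = -71 to +27 mm is free. Origin: centre of its underside; x short side, y long side, sample at the +y end.
- tray_adapters: White open tray fixed to the bench, 100 (x) by 150 (y) mm outside, 15 mm high, walls and floor 4 mm thick (inside 92 x 142 mm, floor 4 mm above the bench). One tube adapter like the loose ones is fixed in it at (0, +48 mm) and shows its kind; the floor from y = -71 to +28 mm is free. Origin: centre of its underside; x short side, y long side, sample at the +y end.
- tray_stops: White open tray fixed to the bench, 100 (x) by 150 (y) mm outside, 15 mm high, walls and floor 4 mm thick (inside 92 x 142 mm, floor 4 mm above the bench). One rail stop like the loose one (foot 36 mm along the tray's y) is fixed in it at (0, +48 mm) and shows its kind; the floor from y = -71 to +28 mm is free. Origin: centre of its underside; x short side, y long side, sample at the +y end.
- rail: Aluminium T-slot rail fixed to the bench, 200 (x) by 60 (y) mm, black cap at its -x end. Origin: centre of its underside; x along the slot. Slot floor at z = 10 mm. From x = -100 to +45 mm lips (z 19 to 25 mm, 16 mm apart) hold the stop's foot down; the slot under them is 38 mm wide, 9 mm high. From x = +45 to +100 mm is the open end: flat floor, no lips or walls.
- rail_gate (a point): Point on the slot's floor at the rail's open end, at x = +72 mm, y = 0, z = 10 mm in the rail's frame. With the stop's origin within about 7 mm of it along the slot, the stop is clear of the lips and lifts straight out.

How it is judged:
By the outcome, as a careful person would: the job done as asked, in the order asked, and still so for the second after the job is handed in, with the robot touching nothing.
It also fails if it takes over 128 s, if anything falls off the work surface, if the arm or the gripper's body presses on something with over 40 N, if the wrist force passes 120 N, or if a joint passes its speed limit or range.

## Working session

There is one attempt and no reset: what is moved stays moved. The work goes in short steps, Python scripts to look and compute and a shell command to move; the robot and the scene stay as the last step left them, time stands still between calls to the robot, and variables do not carry over. Pictures are saved under pics/ and viewed, at most 14 in all, crops included, and the job is handed in when it is done.

```bash
mkdir -p pics; python3 - <<'E'
from plant import state, grab_frame
import cv2,json
for n in("top","side"):
    f=grab_frame(n);cv2.imwrite(f"pics/{n}0.png",f["image"]);print(n,f["camera_matrix"].tolist(),f["camera_from_world"].round(4).tolist(),f.keys())
s=state();print({k:s[k] for k in("time_s","ee_pos","ee_rot","wrist_force","finger_gap")})
E
```

```text
top [[506.34305535002636, 0.0, 330.5348846287156], [0.0, 506.34305535002636, 237.68374529914573], [0.0, 0.0, 1.0]] [[-0.0035, -1.0, -0.0093, 0.0116], [0.9881, -0.0048, 0.154, -0.5204], [-0.154, -0.0086, 0.988, -1.1015], [0.0, 0.0, 0.0, 1.0]] dict_keys(['image', 'camera_matrix', 'camera_from_world'])
side [[553.0631267079278, 0.0, 322.83587190728355], [0.0, 553.0631267079278, 236.1685874703021], [0.0, 0.0, 1.0]] [[-0.9341, -0.3568, 0.0096, 0.5035], [0.2154, -0.5422, 0.8122, -0.1527], [-0.2846, 0.7608, 0.5833, -0.871], [0.0, 0.0, 0.0, 1.0]] dict_keys(['image', 'camera_matrix', 'camera_from_world'])
{'time_s': 0.1, 'ee_pos': array([ 0.26759204, -0.56439298,  0.1878408 ]), 'ee_rot': array([ 9.75593002e-01,  2.19585712e-01, -1.89215399e-04, -6.11043579e-04]), 'wrist_force': array([-0.63374105, -0.40230792, -0.07737506]), 'finger_gap': 1.0022238858805175}
```

View pics/top0.png

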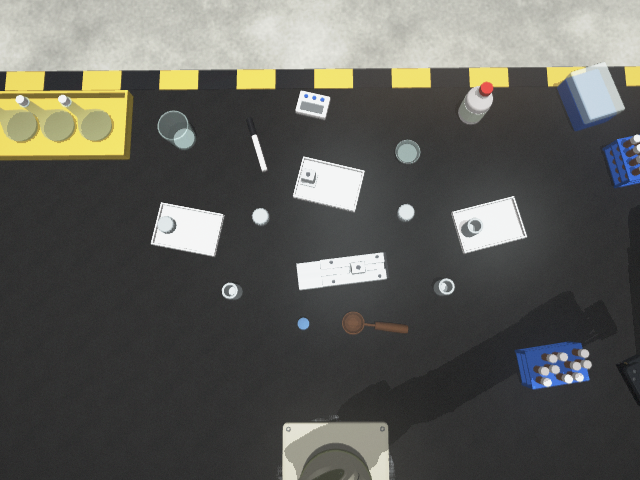

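View pics/side0.png

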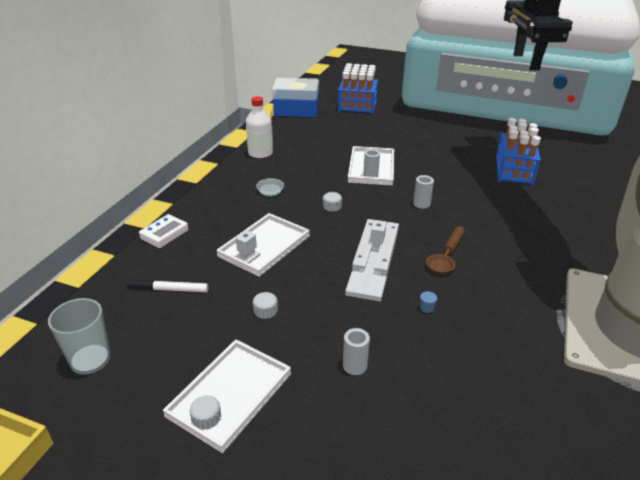

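```bash
cat > h.py <<'E'
import numpy as np, cv2
from plant import state, grab_frame
def cam(n):
    f=grab_frame(n); return f["image"],f["camera_matrix"],f["camera_from_world"]
def proj(P,K,T):
    P=np.atleast_2d(P); c=P@T[:3,:3].T+T[:3,3]; c=c*[1,-1,-1]; u=c@K.T; return u[:,:2]/u[:,2:]
def ray(uv,z,K,T):
    d=np.linalg.inv(K)@[*uv,1]*[1,-1,-1]; R=T[:3,:3]; d=R.T@d; o=-R.T@T[:3,3]; return o+d*(z-o[2])/d[2]
def crop(im,x,y,w,h,s,name):
    c=cv2.resize(im[y:y+h,x:x+w],None,fx=s,fy=s,interpolation=cv2.INTER_CUBIC)
    for u in range((x+9)//10*10,x+w,10):
        cv2.line(c,(int((u-x)*s),0),(int((u-x)*s),10 if u%50 else 22),(0,255,255),1)
        if u%50==0: cv2.putText(c,str(u),(int((u-x)*s)+3,20),0,.45,(0,255,255),1)
    for v in range((y+9)//10*10,y+h,10):
        cv2.line(c,(0,int((v-y)*s)),(10 if v%50 else 22,int((v-y)*s)),(0,255,255),1)
        if v%50==0: cv2.putText(c,str(v),(3,int((v-y)*s)-3),0,.45,(0,255,255),1)
    cv2.imwrite(name,c)
E
python3 - <<'E'
from h import *
im=cv2.imread("pics/top0.png")
crop(im,145,170,200,140,4,"pics/a.png"); crop(im,285,150,245,160,3.26,"pics/b.png")
E
```

```text
(no output)
```

View pics/a.png

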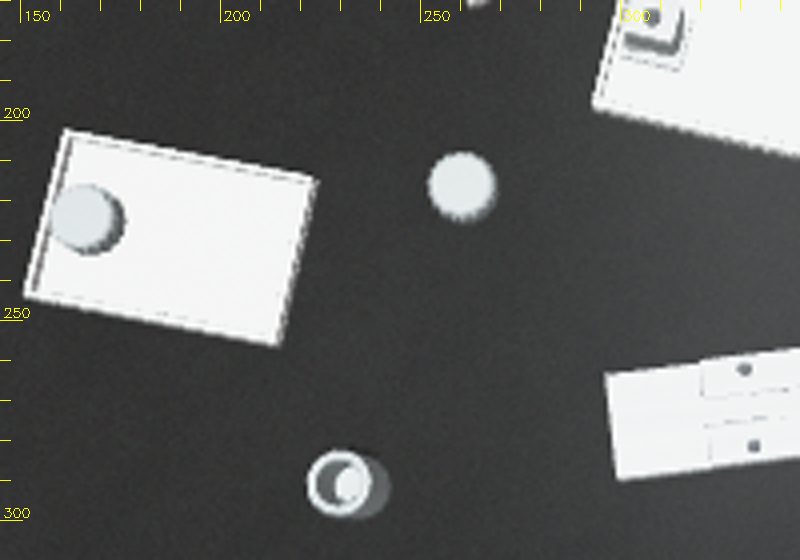

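View pics/b.png

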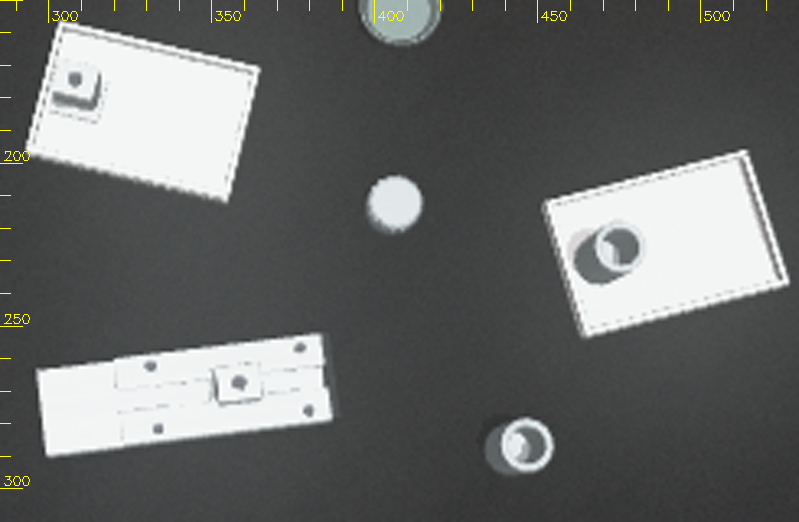

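```bash
cat > m.py <<'E'
from h import *
im,K,T=cam("top"); im2,K2,T2=cam("side")
r=lambda u,z:ray(u,z,K,T)[:2]
pts=dict(capL=(260.5,216.5,.024),capR=(406.2,212.3,.024),adL=(229.8,290.8,.06),adR=(446.3,286.5,.06),stop=(358.3,267.2,.058))
for k,(u,v,z) in pts.items():
    p=r((u,v),z); print(k,p.round(4),"side px",proj([*p,z],K2,T2).round(1))
tr=dict(caps=[(161.5,202.3),(224.5,215),(215.3,256.3),(151,244.3)],stops=[(303.1,156.7),(364.8,170.6),(354.9,211.7),(293,196.9)],adapters=[(451.9,211.7),(513.8,196.3),(527,237.1),(464.4,253.4)])
for k,c in tr.items():
    P=np.array([r(u,.015) for u in c]); ce=P.mean(0); ydir=(P[0]+P[3]-P[1]-P[2]); a=np.arctan2(ydir[1],ydir[0])
    Y=np.array([np.cos(a),np.sin(a)]);X=np.array([Y[1],-Y[0]])
    print(k,ce.round(4),"ydir deg",np.degrees(a).round(1),"sizes",[np.linalg.norm(P[i]-P[(i+1)%4]).round(3) for i in range(4)],"sample",(ce+.048*Y).round(4), "spots",(ce-.048*Y).round(4),(ce-.002*Y).round(4))
    for z in(.024,.06,.052): print("   sample top px",proj([*(ce+.048*Y),z],K,T).round(1)[0], "side rim",proj([*ce,.015],K2,T2).round(1)[0])
A=r((296.3,263.5),.01);B=r((299.5,290),.01);C=r((383.5,252.1),.025);D=r((386.8,278.8),.025)
o=(A+B)/2;e=(C+D)/2;x=(o-e);a=np.arctan2(x[1],x[0]);print("rail open",o,"cap",e,"len",np.linalg.norm(x),"deg",np.degrees(a))
u=x/np.linalg.norm(x);ce=(o+e)/2;print("centre",ce,"gate",o-.028*u,"stop rel",(r((358.3,267.2),.058)-ce)@np.c_[u,[-u[1],u[0]]])
E
python3 m.py
```

```text
capL [0.5732 0.1709] side px [[265.3 299.8]]
capR [ 0.5812 -0.1649] side px [[332.3 197. ]]
adL [0.401  0.2297] side px [[356.8 337.5]]
adR [ 0.4085 -0.2426] side px [[424.5 180. ]]
stop [ 0.4517 -0.0516] side px [[378.2 225.3]]
caps [0.5456 0.3399] ydir deg 78.7 sizes [np.float64(0.152), np.float64(0.098), np.float64(0.152), np.float64(0.101)] sample [0.555  0.3869] spots [0.5362 0.2928] [0.5452 0.3379]
   sample top px [166.7 224.7] side rim [230.1 387.2]
   sample top px [161.4 221.8] side rim [230.1 387.2]
   sample top px [162.6 222.5] side rim [230.1 387.2]
stops [0.6522 0.013 ] ydir deg 76.2 sizes [np.float64(0.15), np.float64(0.101), np.float64(0.149), np.float64(0.1)] sample [0.6636 0.0596] spots [ 0.6408 -0.0336] [0.6517 0.0111]
   sample top px [308.8 178.2] side rim [264.1 240. ]
   sample top px [308.  173.9] side rim [264.1 240. ]
   sample top px [308.2 174.9] side rim [264.1 240. ]
adapters [ 0.5534 -0.357 ] ydir deg 104.1 sizes [np.float64(0.15), np.float64(0.099), np.float64(0.15), np.float64(0.101)] sample [ 0.5417 -0.3104] spots [ 0.5651 -0.4035] [ 0.5539 -0.3589]
   sample top px [470.3 228.9] side rim [371.7 162.4]
   sample top px [474.6 226.1] side rim [371.7 162.4]
   sample top px [473.6 226.8] side rim [371.7 162.4]
rail open [0.43509857 0.08471787] cap [ 0.45868931 -0.11389232] len 0.20000632549951897 deg 96.77380392248439
centre [ 0.44689394 -0.01458722] gate [0.43840117 0.05691332] stop rel [-0.03729335 -0.00038239]
```

```bash
cat > g.py <<'E'
# usage: g.py x y z yawdeg -> roll first, then shifts (units of 40mm) in the tool frame after the roll
import sys,numpy as np
from plant import state
from scipy.spatial.transform import Rotation as R
x,y,z,w=map(float,sys.argv[1:5]); s=state(); M=R.from_quat(s["ee_rot"])
m=M.as_matrix(); yaw=np.arctan2(m[1,0],m[0,0]); roll=-(np.radians(w)-yaw+np.pi/2)%np.pi
roll=roll-np.pi/2 if False else -((np.radians(w)-yaw+np.pi/2)%np.pi-np.pi/2)
d=np.array([x,y,z])-s["ee_pos"]
print("t",round(s["time_s"],1),"pos",s["ee_pos"].round(4),"yaw",np.degrees(yaw).round(1),"tilt",np.degrees(np.arccos(-m[2,2])).round(2),"gap",round(s["finger_gap"],3),"grip",round(s["grip_force"],1),"F",s["wrist_force"].round(1))
print("roll",roll.round(3),"shift",((M*R.from_euler("z",roll)).inv().apply(d)/.04).round(3))
E
sed -i '/if False/d' g.py; sed -i 's/; roll=-(np.*$//' g.py; sed -i '/^d=/i roll=-((np.radians(w)-yaw+np.pi/2)%np.pi-np.pi/2)' g.py
python3 g.py .5812 -.1649 .13 78.7; grep -c roll= g.py
```

```text
t 0.2 pos [ 0.2677 -0.5645  0.1881] yaw 25.4 tilt 0.05 gap 1.0 grip 0.0 F [0.2 0.3 0.4]
roll -0.931 shift [11.331  5.729  1.456]
1
```

```bash
python3 -m handwheel '[[0,0,0,-0.133],[0,0,0,-0.133],[0,0,0,-0.133],[0,0,0,-0.133],[0,0,0,-0.133],[0,0,0,-0.133],[0,0,0,-0.133],[0.7,0.35,0,0],[0.7,0.35,0,0],[0.7,0.35,0,0],[0.7,0.35,0,0],[0.7,0.35,0,0]]' 1 15
python3 -m handwheel '[[0.7,0.35,0,0],[0.7,0.35,0,0],[0.7,0.35,0,0],[0.7,0.35,0,0],[0.7,0.35,0,0],[0.7,0.35,0,0],[0.7,0.35,0,0],[0.7,0.35,0,0],[0.7,0.35,0,0],[0.7,0.35,0,0],[0.7,0.35,0,0],[0,0,0,0]]'
python3 g.py .5812 -.1649 .07 78.7
```

```text
time_s: 1.4
ee_pos: [0.3644, -0.44, 0.1885]
ee_rot: [0.773, 0.634, -0.0, -0.0]
wrist_force: [0.9, 0.7, 0.3]
finger_gap: 1.001
grip_force: 0.0
time_s: 2.6
ee_pos: [0.5771, -0.164, 0.1883]
ee_rot: [0.771, 0.637, 0.001, -0.001]
wrist_force: [-0.4, -0.4, 0.4]
finger_gap: 0.999
grip_force: 0.0
t 2.6 pos [ 0.5771 -0.164   0.1883] yaw 79.1 tilt 0.15 gap 0.999 grip 0.0 F [-0.4 -0.4  0.4]
roll 0.007 shift [-0.01   0.104  2.957]
```

```bash
python3 -m handwheel '[[0,0.1,0.6,0],[0,0,0.7,0],[0,0,0.7,0],[0,0,0.7,0],[0,0,0.6,0],[0,0,0.5,0],[0,0,0.4,0],[0,0,0.3,0],[0,0,0,0],[0,0,0,0]]'
python3 g.py .5812 -.1649 .008 78.7
python3 - <<'E'
from h import *
im,K,T=cam("side"); im2,K2,T2=cam("top")
crop(im,260,130,160,120,5,"pics/c.png")
E
```

```text
time_s: 3.6
ee_pos: [0.5795, -0.1702, 0.0091]
ee_rot: [0.773, 0.634, 0.0, 0.0]
wrist_force: [-0.5, 0.2, 1.1]
finger_gap: 1.007
grip_force: 0.0
t 3.6 pos [ 0.5795 -0.1702  0.0091] yaw 78.7 tilt 0.04 gap 1.007 grip 0.0 F [-0.5  0.2  1.1]
roll 0.0 shift [0.138 0.017 0.028]
```

View pics/c.png

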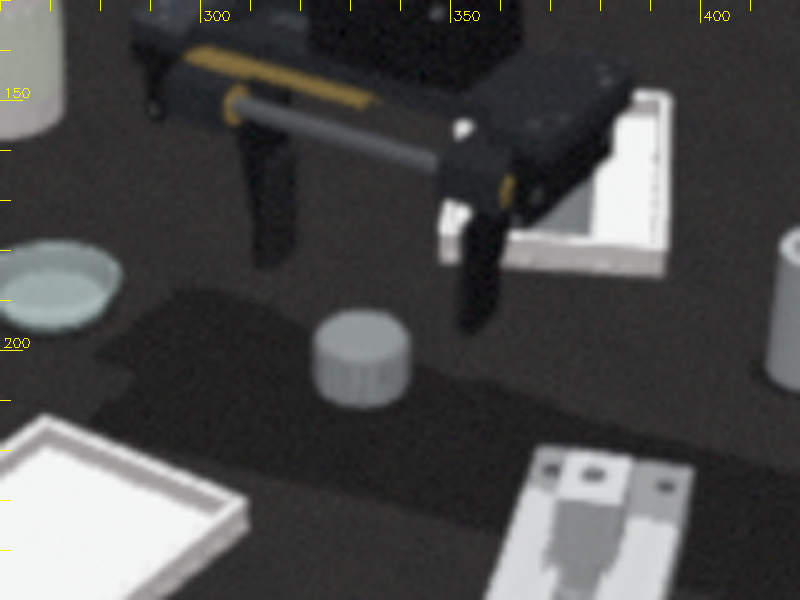

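```bash
python3 - <<'E'
from h import *
im,K,T=cam("side"); im2,K2,T2=cam("top"); s=state()
for p in ([.5795,-.1702,.009],[.5795,-.1702,.06],[.5812,-.1649,.024],[.5812,-.1649,0]): print(proj(p,K,T).round(1),proj(p,K2,T2).round(1))
y=np.array([np.sin(np.radians(78.7)),-np.cos(np.radians(78.7)),0])
for q in(.0435,-.0435,.0585,-.0585): print(q,proj(np.array([.5795,-.1702,.009])+q*y,K,T).round(1))
print(s["time_s"],s["ee_pos"]); crop(im,260,130,160,120,5,"pics/c2.png"); crop(im2,320,130,160,120,5,"pics/d.png")
E
```

```text
[[333.8 202. ]] [[407.6 214.3]]
[[334.3 180.8]] [[410.8 209.8]]
[[332.3 197. ]] [[406.2 212.3]]
[[332.1 206.7]] [[404.8 214.4]]
0.0435 [[316.4 196. ]]
-0.0435 [[351.8 208.1]]
0.0585 [[310.5 194. ]]
-0.0585 [[358.2 210.3]]
3.8 [ 0.57975367 -0.17019588  0.00952601]
```

View pics/c2.png

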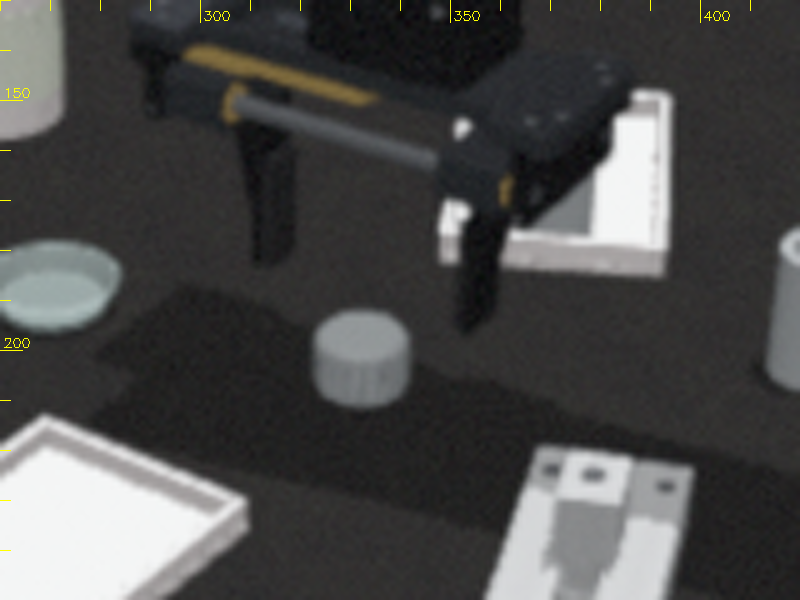

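View pics/d.png

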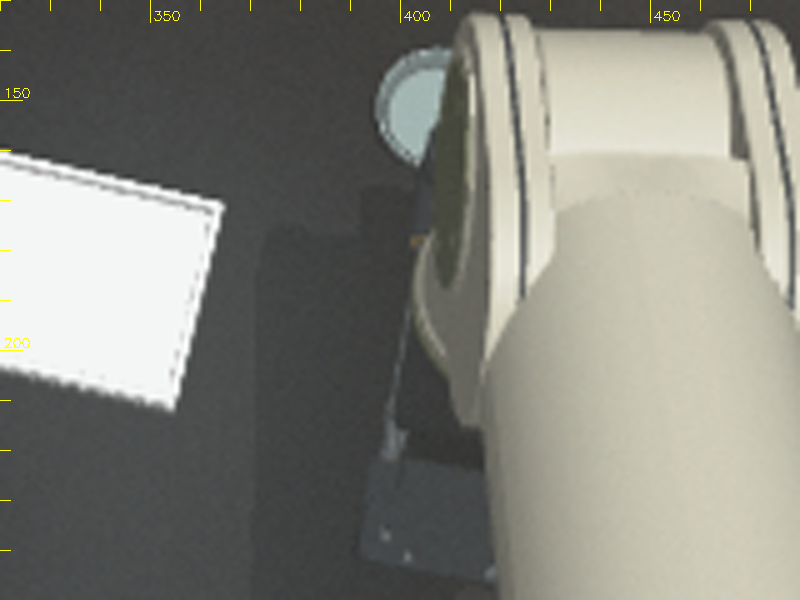

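```bash
python3 - <<'E'
from h import *
im=cv2.imread("pics/side0.png"); c=cv2.imread("pics/c2.png")
a=np.clip(c.astype(float)*3.5-60,0,255).astype(np.uint8)[250:450,150:600]
b=cv2.resize(im[0:110,490:600],None,fx=4,fy=4); b=np.clip(b.astype(float)*2,0,255).astype(np.uint8)
H=max(a.shape[0],b.shape[0]); o=np.zeros((H,a.shape[1]+b.shape[1],3),np.uint8); o[:a.shape[0],:a.shape[1]]=a; o[:b.shape[0],a.shape[1]:]=b
o=o[:,:800]; cv2.imwrite("pics/e.png",o)
_,K,T=cam("side"); p=np.array([.2676,-.5644,.188]);y=np.array([np.sin(.443),-np.cos(.443),0])
print(proj(p+.0435*y,K,T),proj(p-.0435*y,K,T))
E
```

```text
[[515.37932306  70.95505351]] [[529.43659782  84.254261  ]]
```

View pics/e.png

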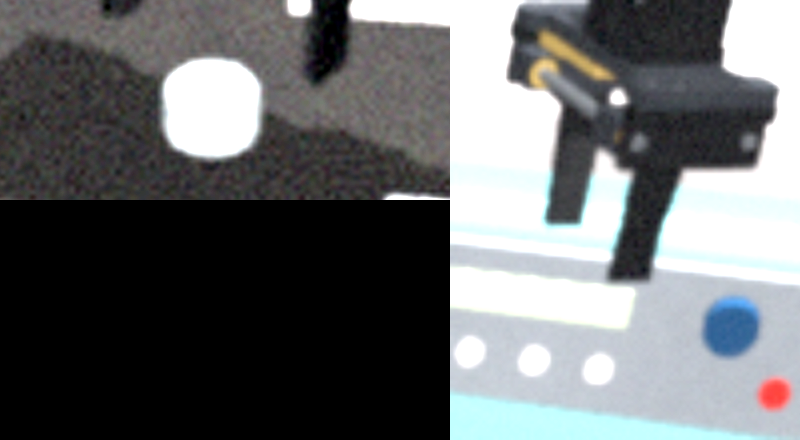

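```bash
python3 - <<'E'
from h import *
_,K,T=cam("side"); _,K2,T2=cam("top"); s=state()
for z in(.009,.02,.03,.04,.05): 
    a,b=ray((312.5,183),z,K,T),ray((354,196.5),z,K,T); print(z,((a+b)/2).round(4),"len",np.linalg.norm(a-b).round(4),"yaw",np.degrees(np.arctan2(*(a-b)[:2])).round(1))
for z in(.17,.188,.2,.21,.22,.23):
    a,b=ray((519,55.5),z,K,T),ray((535,70),z,K,T); print(z,((a+b)/2).round(4),"len",np.linalg.norm(a-b).round(4),"yaw",np.degrees(np.arctan2(*(a-b)[:2])).round(1))
X=np.array([.196,.98,0]);Y=np.array([.98,-.196,0])
for dz in(.07,.1,.13,.16): print(dz,[proj(s["ee_pos"]+[0,0,dz]-.095*Y+k*X,K2,T2).round(0).tolist()[0] for k in(.0375,-.0375)])
E
```

```text
0.009 [ 0.5986 -0.2168  0.009 ] len 0.1051 yaw 100.9
0.02 [ 0.5925 -0.1994  0.02  ] len 0.1032 yaw 100.9
0.03 [ 0.5869 -0.1836  0.03  ] len 0.1015 yaw 100.9
0.04 [ 0.5814 -0.1678  0.04  ] len 0.0998 yaw 100.9
0.05 [ 0.5758 -0.152   0.05  ] len 0.0981 yaw 100.9
0.17 [ 0.2664 -0.7365  0.17  ] len 0.1123 yaw 155.5
0.188 [ 0.2659 -0.6776  0.188 ] len 0.1079 yaw 155.5
0.2 [ 0.2656 -0.6384  0.2   ] len 0.105 yaw 155.5
0.21 [ 0.2654 -0.6057  0.21  ] len 0.1025 yaw 155.5
0.22 [ 0.2652 -0.573   0.22  ] len 0.1 yaw 155.5
0.23 [ 0.2649 -0.5402  0.23  ] len 0.0976 yaw 155.5
0.07 [[388.0, 247.0], [422.0, 253.0]]
0.1 [[389.0, 245.0], [424.0, 252.0]]
0.13 [[391.0, 243.0], [427.0, 250.0]]
0.16 [[392.0, 241.0], [429.0, 248.0]]
```

The images put the fingertips about 31 mm above the reported TCP. I'll lower the tool in small steps while watching the force, to check this.

```bash
python3 -m handwheel '[[0.14,0,0.1,0],[0,0,0.1,0],[0,0,0.1,0],[0,0,0,0]]' | grep -E "pos|wrist"
python3 -m handwheel '[[0,0,0.1,0],[0,0,0.1,0],[0,0,0,0]]' | grep -E "pos|wrist"
python3 - <<'E'
from h import *
im,K,T=cam("side"); crop(im,260,130,160,120,5,"pics/f.png")
E
```

```text
ee_pos: [0.5796, -0.1644, -0.0043]
wrist_force: [0.1, 0.2, 0.5]
ee_pos: [0.5797, -0.1645, -0.0122]
wrist_force: [0.8, 0.5, -0.2]
```

View pics/f.png

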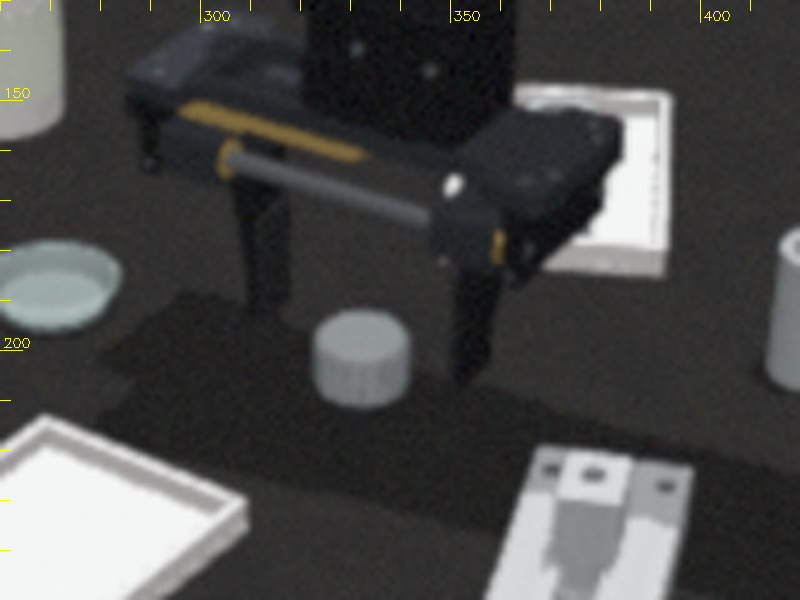

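Confirmed: the reported height reached −12 mm with no contact, and the tips show at about +18 mm. True tip z is therefore reported z plus 30 mm, and I'll allow for that from here.

```bash
sed -i 's/s=state();/s=state(); s["ee_pos"]=np.array(s["ee_pos"])+[0,0,.030];/' g.py
python3 -m handwheel '[[0,0.03,0.1,0],[0,0,0.1,0],[0,0,0.05,0],[0,0,0,0]]' | grep -E "pos|wrist"
python3 -m handwheel '[[0,0,0,0],[0,0,0,0],[0,0,0,0],[0,0,0,0],[0,0,0,0],[0,0,0,0],[0,0,0,0],[0,0,0,0]]' 0 20
python3 -m handwheel '[[0,0,-0.3,0],[0,0,-0.7,0],[0,0,-0.7,0],[0,0,-0.7,0],[0,0,0,0]]' 
python3 g.py .5362 .2939 .1 78.7; python3 g.py .5638 -.399 .1 104.1
```

```text
ee_pos: [0.5811, -0.1647, -0.0219]
wrist_force: [-0.4, -0.0, 0.1]
time_s: 5.9
ee_pos: [0.5814, -0.1648, -0.0214]
ee_rot: [0.773, 0.634, 0.0, 0.0]
wrist_force: [0.3, 0.3, 1.0]
finger_gap: 0.42
grip_force: 20.0
time_s: 6.4
ee_pos: [0.5841, -0.1652, 0.0797]
ee_rot: [0.773, 0.634, 0.002, 0.003]
wrist_force: [1.2, 0.3, -0.3]
finger_gap: 0.425
grip_force: 20.0
t 6.4 pos [ 0.5841 -0.1652  0.1097] yaw 78.7 tilt 0.41 gap 0.425 grip 20.0 F [ 1.2  0.3 -0.3]
roll 0.0 shift [11.02  -3.425  0.212]
t 6.4 pos [ 0.5841 -0.1652  0.1097] yaw 78.7 tilt 0.41 gap 0.425 grip 20.0 F [ 1.2  0.3 -0.3]
roll -0.443 shift [-5.545 -1.918  0.252]
```

```bash
python3 -m handwheel '[[0.3,-0.1,0,0],[0.7,-0.2,0,0],[0.7,-0.2,0,0],[0.7,-0.2,0,0],[0.7,-0.2,0,0],[0.7,-0.2,0,0],[0.7,-0.2,0,0],[0.7,-0.2,0,0],[0.7,-0.2,0,0],[0.7,-0.2,0,0],[0.7,-0.2,0,0],[0.7,-0.2,0,0]]' | grep -E "time|grip|gap"
python3 -m handwheel '[[0.7,-0.3,0,0],[0.7,-0.3,0,0],[0.7,-0.3,0,0],[0.6,-0.2,0,0],[0.3,0,0,0],[0,0,0,0],[0,0,0,0]]' | grep -E "time|grip|gap"
python3 g.py .5364 .2938 .013 78.7
```

```text
time_s: 7.6
finger_gap: 0.425
grip_force: 20.0
time_s: 8.3
finger_gap: 0.424
grip_force: 20.0
t 8.3 pos [0.5342 0.2921 0.1039] yaw 78.7 tilt 0.08 gap 0.424 grip 20.0 F [-0.2 -0.4  0.2]
roll -0.001 shift [0.056 0.046 2.273]
```

```bash
python3 -m handwheel '[[0.05,0.05,0.4,0],[0,0,0.5,0],[0,0,0.5,0],[0,0,0.3,0],[0,0,0.2,0],[0,0,0.15,0],[0,0,0.1,0],[0,0,0,0],[0,0,0,0]]' | grep -E "pos|wrist"
python3 g.py .5364 .2938 .013 78.7
```

```text
ee_pos: [0.5368, 0.2951, -0.011]
wrist_force: [-0.5, 0.1, 0.0]
t 9.2 pos [0.5368 0.2951 0.019 ] yaw 78.7 tilt 0.05 gap 0.422 grip 20.0 F [-0.5  0.1  0. ]
roll 0.0 shift [-0.035 -0.003  0.151]
```

```bash
python3 -m handwheel '[[-0.035,0,0.05,0],[0,0,0.05,0],[0,0,0.03,0],[0,0,0.02,0],[0,0,0,0],[0,0,0,0]]' | grep -E "pos|wrist"
python3 g.py .5364 .2938 .013 78.7
```

```text
ee_pos: [0.5362, 0.2936, -0.0174]
wrist_force: [-0.4, -0.8, -0.1]
t 9.8 pos [0.5362 0.2936 0.0126] yaw 78.7 tilt 0.01 gap 0.427 grip 20.0 F [-0.4 -0.8 -0.1]
roll 0.0 shift [ 0.007  0.003 -0.01 ]
```

```bash
for i in 1 2; do python3 -m handwheel '[[0,0,0.025,0],[0,0,0,0],[0,0,0,0]]' | grep -E "pos|wrist"; done
```

```text
ee_pos: [0.5363, 0.2936, -0.0175]
wrist_force: [-3.3, -3.4, 10.8]
ee_pos: [0.5363, 0.2936, -0.0176]
wrist_force: [-7.3, -5.1, 20.2]
```

```bash
python3 -m handwheel '[[0,0,-0.05,0],[0,0,0,0],[0,0,0,0],[0,0,0,0],[0,0,0,0]]' 0.62 | grep -E "pos|wrist|gap|grip"
python3 -m handwheel '[[0,0,-0.3,0],[0,0,-0.6,0],[0,0,-0.7,0],[0,0,-0.7,0],[0,0,0,0]]' 1 | grep -E "wrist|gap"
python3 g.py .5732 .1709 .0086 78.7
```

```text
ee_pos: [0.5361, 0.2935, -0.0177]
wrist_force: [-0.0, -0.6, 0.1]
finger_gap: 0.619
grip_force: 0.0
wrist_force: [0.3, -0.2, 0.2]
finger_gap: 0.96
t 11.4 pos [0.5383 0.2952 0.1096] yaw 78.7 tilt 0.4 gap 0.96 grip 0.0 F [ 0.3 -0.2  0.2]
roll 0.0 shift [-2.888  1.451  2.52 ]
```

```bash
python3 -m handwheel '[[-0.4,0.2,0,0],[-0.7,0.35,0,0],[-0.7,0.35,0,0],[-0.7,0.35,0,0],[-0.4,0.2,0.2,0],[0,0,0.5,0],[0,0,0.5,0],[0,0,0.4,0],[0,0,0.3,0],[0,0,0.2,0],[0,0,0,0],[0,0,0,0]]' 1 | grep wrist
python3 g.py .5732 .1709 .0086 78.7
```

```text
wrist_force: [0.4, -0.6, 0.8]
t 12.6 pos [0.5707 0.1688 0.021 ] yaw 78.7 tilt 0.03 gap 1.004 grip 0.0 F [ 0.4 -0.6  0.8]
roll 0.0 shift [0.065 0.051 0.309]
```

```bash
python3 -m handwheel '[[0.06,0.05,0.1,0],[0,0,0.1,0],[0,0,0.1,0],[0,0,0,0],[0,0,0,0]]' | grep -E "pos|wrist"
python3 -m handwheel '[[0,0,0,0],[0,0,0,0],[0,0,0,0],[0,0,0,0],[0,0,0,0],[0,0,0,0],[0,0,0,0],[0,0,0,0]]' 0 20
python3 g.py .5456 .3399 .0086 78.7
python3 -m handwheel '[[0,0,-0.3,0],[0,0,-0.6,0],[0,0,-0.7,0],[0,0,-0.7,0],[0,0,0,0]]' | grep -E "gap"
python3 g.py .5456 .3399 .0126 78.7
```

```text
ee_pos: [0.5727, 0.1703, -0.0216]
wrist_force: [0.6, -0.3, 0.1]
time_s: 13.9
ee_pos: [0.5728, 0.1704, -0.0214]
ee_rot: [0.773, 0.634, 0.0, 0.0]
wrist_force: [-0.2, 0.8, -0.4]
finger_gap: 0.423
grip_force: 20.0
t 13.9 pos [0.5728 0.1704 0.0086] yaw 78.7 tilt 0.01 gap 0.423 grip 20.0 F [-0.2  0.8 -0.4]
roll 0.0 shift [ 4.023e+00 -1.498e+00 -2.000e-03]
finger_gap: 0.424
t 14.4 pos [0.5752 0.1716 0.1055] yaw 78.7 tilt 0.39 gap 0.424 grip 20.0 F [ 1.   0.5 -0.7]
roll 0.0 shift [ 3.974 -1.565  2.326]
```

```bash
python3 -m handwheel '[[0.4,-0.15,0,0],[0.7,-0.27,0,0],[0.7,-0.27,0,0],[0.7,-0.27,0,0],[0.7,-0.27,0,0],[0.5,-0.2,0,0],[0.27,-0.13,0,0],[0,0,0,0],[0,0,0,0]]' | grep gap
python3 g.py .5456 .3399 .0126 78.7
```

```text
finger_gap: 0.426
t 15.3 pos [0.5432 0.3371 0.1004] yaw 78.7 tilt 0.06 gap 0.426 grip 20.0 F [ 0.3 -0.  -0.3]
roll -0.001 shift [0.083 0.045 2.195]
```

```bash
python3 -m handwheel '[[0.05,0.03,0.4,0],[0,0,0.5,0],[0,0,0.5,0],[0,0,0.3,0],[0,0,0.2,0],[0,0,0.1,0],[0,0,0,0],[0,0,0,0]]' | grep -E "pos|wrist"
python3 g.py .5456 .3399 .0126 78.7
```

```text
ee_pos: [0.5447, 0.3403, -0.0088]
wrist_force: [0.0, -0.3, 0.6]
t 16.1 pos [0.5447 0.3403 0.0212] yaw 78.7 tilt 0.06 gap 0.427 grip 20.0 F [ 0.  -0.3  0.6]
roll 0.0 shift [-0.006  0.023  0.216]
```

```bash
python3 -m handwheel '[[0,0.02,0.1,0],[0,0,0.06,0],[0,0,0.04,0],[0,0,0.02,0],[0,0,0.01,0],[0,0,0,0],[0,0,0,0]]' | grep -E "pos|wrist"
python3 -m handwheel '[[0,0,0,0],[0,0,0,0],[0,0,0,0],[0,0,0,0],[0,0,0,0]]' 0.62 | grep -E "pos|wrist|gap|grip"
python3 -m handwheel '[[0,0,-0.3,0],[0,0,-0.6,0],[0,0,-0.7,0],[0,0,-0.7,0],[0,0,0,0]]' 1 | grep -E "wrist|gap"
python3 g.py .401 .2297 .03 78.7
```

```text
ee_pos: [0.5451, 0.3398, -0.0175]
wrist_force: [-4.0, -3.1, 11.7]
ee_pos: [0.545, 0.3399, -0.0188]
wrist_force: [0.3, -0.3, -0.4]
finger_gap: 0.609
grip_force: 0.0
wrist_force: [0.3, 0.6, 1.0]
finger_gap: 0.959
t 17.8 pos [0.547  0.3418 0.1087] yaw 78.7 tilt 0.41 gap 0.959 grip 0.0 F [0.3 0.6 1. ]
roll 0.0 shift [-3.473 -3.041  1.934]
```

```bash
python3 -m handwheel '[[0,0,0,-0.148],[0,0,0,-0.148],[0,0,0,-0.147],[0,0,0,0]]' 1 | grep gap
python3 g.py .401 .2297 .03 104.1
```

```text
finger_gap: 1.0
t 18.2 pos [0.545  0.3398 0.1034] yaw 104.2 tilt 0.01 gap 1.0 grip 0.0 F [ 0.1 -1.2  0.1]
roll 0.002 shift [-1.792 -4.161  1.837]
```

```bash
python3 -m handwheel '[[-0.2,-0.4,0,0],[-0.3,-0.7,0,0],[-0.3,-0.7,0,0],[-0.3,-0.7,0,0],[-0.3,-0.7,0,0],[-0.25,-0.6,0,0],[-0.14,-0.36,0,0],[0,0,0,0],[0,0,0,0]]' | grep wrist
python3 g.py .401 .2297 .03 104.1
```

```text
wrist_force: [-0.2, 0.4, -1.5]
t 19.1 pos [0.4018 0.2301 0.1038] yaw 103.9 tilt 0.09 gap 0.999 grip 0.0 F [-0.2  0.4 -1.5]
roll -0.003 shift [-0.004 -0.026  1.846]
```

```bash
python3 -m handwheel '[[0,-0.02,0.4,0],[0,0,0.5,0],[0,0,0.4,0],[0,0,0.3,0],[0,0,0.2,0],[0,0,0,0],[0,0,0,0]]' | grep -E "pos|wrist"
python3 -m handwheel '[[0,0,0,0],[0,0,0,0],[0,0,0,0],[0,0,0,0],[0,0,0,0],[0,0,0,0],[0,0,0,0],[0,0,0,0]]' 0 20
python3 g.py .401 .2297 .03 104.1
python3 -m handwheel '[[0,0,-0.3,0],[0,0,-0.6,0],[0,0,-0.7,0],[0,0,-0.7,0],[0,0,-0.5,0],[0,0,0,0]]' | grep -E "gap"
python3 g.py .5651 -.4036 .034 104.1
```

```text
ee_pos: [0.4006, 0.2302, 0.0017]
wrist_force: [0.5, 0.4, 1.0]
time_s: 20.6
ee_pos: [0.4004, 0.2297, 0.0013]
ee_rot: [0.615, 0.789, 0.0, 0.0]
wrist_force: [0.1, -0.2, 0.2]
finger_gap: 0.4
grip_force: 20.0
t 20.6 pos [0.4004 0.2297 0.0313] yaw 104.1 tilt 0.01 gap 0.4 grip 20.0 F [ 0.1 -0.2  0.2]
roll -0.0 shift [-0.004  0.015  0.033]
finger_gap: 0.401
t 21.2 pos [0.4018 0.2308 0.1465] yaw 104.1 tilt 0.28 gap 0.401 grip 20.0 F [ 0.5  0.9 -0.8]
roll 0.0 shift [-16.378   0.083   2.812]
```

```bash
python3 -m handwheel '[[-0.4,0,0,0],[-0.7,0,0,0],[-0.75,0,0,0],[-0.75,0,0,0],[-0.75,0,0,0],[-0.75,0,0,0],[-0.75,0,0,0],[-0.75,0,0,0],[-0.75,0,0,0],[-0.75,0,0,0],[-0.75,0,0,0],[-0.75,0,0,0]]' | grep pos
python3 -m handwheel '[[-0.75,0,0,0],[-0.75,0,0,0],[-0.75,0,0,0],[-0.75,0,0,0],[-0.75,0,0,0],[-0.75,0,0,0],[-0.75,0,0,0],[-0.75,0,0,0],[-0.75,0,0,0],[-0.6,0,0,0],[-0.4,0,0,0],[0,0,0,0]]' | grep pos
python3 g.py .5651 -.4036 .0353 104.1
```

```text
ee_pos: [0.4838, -0.105, 0.1129]
ee_pos: [0.5586, -0.4066, 0.1119]
t 23.6 pos [ 0.5586 -0.4066  0.1419] yaw 103.9 tilt 0.09 gap 0.405 grip 20.0 F [-0.7  0.8 -0.6]
roll -0.003 shift [0.031 0.181 2.665]
```

```bash
python3 -m handwheel '[[0.03,0.18,0.3,0],[0,0,0.5,0],[0,0,0.5,0],[0,0,0.5,0],[0,0,0.3,0],[0,0,0.2,0],[0,0,0.1,0],[0,0,0,0],[0,0,0,0]]' | grep -E "pos|wrist"
python3 g.py .5651 -.4036 .0353 104.1
```

```text
ee_pos: [0.5668, -0.4018, 0.0182]
wrist_force: [0.4, -0.2, -0.1]
t 24.5 pos [ 0.5668 -0.4018  0.0482] yaw 104.1 tilt 0.07 gap 0.404 grip 20.0 F [ 0.4 -0.2 -0.1]
roll -0.0 shift [-0.032 -0.052  0.323]
```

```bash
python3 -m handwheel '[[-0.02,-0.04,0.13,0],[0,0,0.1,0],[0,0,0.06,0],[0,0,0.02,0],[0,0,0,0],[0,0,0,0]]' | grep -E "pos|wrist"
for i in 1 2; do python3 -m handwheel '[[0,0,0.02,0],[0,0,0,0],[0,0,0,0]]' | grep -E "pos|wrist"; done
```

```text
ee_pos: [0.5648, -0.403, 0.0053]
wrist_force: [-2.2, 1.0, 5.5]
ee_pos: [0.5651, -0.4032, 0.0052]
wrist_force: [-3.3, 1.2, 9.0]
ee_pos: [0.5654, -0.4033, 0.005]
wrist_force: [-3.0, 1.6, 12.3]
```

```bash
python3 -m handwheel '[[0,0,-0.04,0],[0,0,0,0],[0,0,0,0],[0,0,0,0],[0,0,0,0]]' 0.7 | grep -E "wrist|gap|grip"
python3 -m handwheel '[[0,0,-0.3,0],[0,0,-0.6,0],[0,0,-0.7,0],[0,0,-0.7,0],[0,0,0,0],[0,0,0,0]]' 1 | grep -E "wrist|gap"
python3 g.py .4085 -.2426 .0313 104.1
```

```text
wrist_force: [-0.7, -0.0, -0.2]
finger_gap: 0.681
grip_force: 0.0
wrist_force: [0.9, -0.9, -0.8]
finger_gap: 0.996
t 26.8 pos [ 0.5654 -0.4031  0.1283] yaw 104.1 tilt 0.11 gap 0.996 grip 0.0 F [ 0.9 -0.9 -0.8]
roll -0.0 shift [ 4.851 -2.829  2.414]
```

```bash
python3 -m handwheel '[[0.4,-0.23,0,0],[0.7,-0.4,0,0],[0.7,-0.4,0,0],[0.7,-0.4,0,0],[0.7,-0.4,0,0],[0.7,-0.4,0,0],[0.6,-0.35,0,0],[0.35,-0.25,0,0],[0,0,0,0],[0,0,0,0]]' | grep wrist
python3 g.py .4085 -.2426 .0313 104.1
```

```text
wrist_force: [1.2, 0.1, 0.0]
t 27.8 pos [ 0.4078 -0.2425  0.1268] yaw 104.1 tilt 0.02 gap 1.003 grip 0.0 F [1.2 0.1 0. ]
roll -0.0 shift [-0.006  0.016  2.386]
```

```bash
python3 -m handwheel '[[0,0.01,0.4,0],[0,0,0.5,0],[0,0,0.5,0],[0,0,0.5,0],[0,0,0.3,0],[0,0,0.2,0],[0,0,0,0],[0,0,0,0]]' | grep -E "pos|wrist"
python3 -m handwheel '[[0,0,0,0],[0,0,0,0],[0,0,0,0],[0,0,0,0],[0,0,0,0],[0,0,0,0],[0,0,0,0],[0,0,0,0]]' 0 20
python3 g.py .4085 -.2426 .0313 104.1
python3 -m handwheel '[[0,0,-0.3,0],[0,0,-0.6,0],[0,0,-0.7,0],[0,0,-0.7,0],[0,0,-0.3,0],[0,0,0,0]]' | grep -E "gap"
python3 g.py .5534 -.357 .0353 104.1
```

```text
ee_pos: [0.4088, -0.2424, 0.0014]
wrist_force: [0.3, -0.2, -0.3]
time_s: 29.4
ee_pos: [0.4083, -0.2421, 0.001]
ee_rot: [0.615, 0.789, -0.0, 0.0]
wrist_force: [-0.4, 0.2, -0.3]
finger_gap: 0.405
grip_force: 20.0
t 29.4 pos [ 0.4083 -0.2421  0.031 ] yaw 104.1 tilt 0.0 gap 0.405 grip 20.0 F [-0.4  0.2 -0.3]
roll -0.0 shift [-0.013  0.003 -0.009]
finger_gap: 0.406
t 30.0 pos [ 0.4093 -0.2427  0.1368] yaw 104.1 tilt 0.2 gap 0.406 grip 20.0 F [-0.5 -0.2 -0.9]
roll -0.0 shift [-3.641  2.793  2.554]
```

```bash
python3 -m handwheel '[[-0.35,0.27,0,0],[-0.6,0.46,0,0],[-0.6,0.46,0,0],[-0.6,0.46,0,0],[-0.6,0.46,0,0],[-0.5,0.39,0,0],[-0.36,0.28,0,0],[0,0,0,0],[0,0,0,0]]' | grep wrist
python3 g.py .5534 -.357 .035 104.1
```

```text
wrist_force: [-0.3, -0.4, -0.8]
t 30.9 pos [ 0.5506 -0.3544  0.1331] yaw 104.1 tilt 0.15 gap 0.408 grip 20.0 F [-0.3 -0.4 -0.8]
roll 0.0 shift [-0.086  0.056  2.453]
```

```bash
python3 -m handwheel '[[-0.05,0.05,0.4,0],[0,0,0.5,0],[0,0,0.5,0],[0,0,0.4,0],[0,0,0.2,0],[0,0,0.1,0],[0,0,0,0],[0,0,0,0]]' | grep -E "wrist"
python3 g.py .5534 -.357 .035 104.1
```

```text
wrist_force: [-0.2, -0.4, -0.7]
t 31.7 pos [ 0.5542 -0.3568  0.0518] yaw 104.1 tilt 0.08 gap 0.407 grip 20.0 F [-0.2 -0.4 -0.7]
roll -0.0 shift [ 0.001 -0.021  0.42 ]
```

```bash
python3 -m handwheel '[[0,-0.01,0.15,0],[0,0,0.12,0],[0,0,0.08,0],[0,0,0.05,0],[0,0,0.03,0],[0,0,0,0],[0,0,0,0]]' | grep -E "pos|wrist"
```

```text
ee_pos: [0.5534, -0.3568, 0.0049]
wrist_force: [-4.4, 2.8, 8.9]
```

```bash
python3 -m handwheel '[[0,0,-0.03,0],[0,0,0,0],[0,0,0,0],[0,0,0,0],[0,0,0,0]]' 0.7 | grep -E "wrist|gap|grip"
python3 -m handwheel '[[0,0,-0.3,0],[0,0,-0.6,0],[0,0,-0.7,0],[0,0,-0.7,0],[0,0,0,0.127],[0,0,0,0]]' 0.7 | grep -E "wrist|gap"
python3 g.py .4517 -.0516 .035 96.8
python3 - <<'E'
from h import *
im,K,T=cam("side"); cv2.imwrite("pics/i.png",im)
E
```

```text
wrist_force: [-0.1, -0.6, -0.7]
finger_gap: 0.685
grip_force: 0.0
wrist_force: [0.6, 0.1, -0.4]
finger_gap: 0.698
t 33.5 pos [ 0.554  -0.357   0.1289] yaw 96.7 tilt 0.15 gap 0.698 grip 0.0 F [ 0.6  0.1 -0.4]
roll -0.002 shift [ 7.888 -1.64   2.331]
```

View pics/i.png

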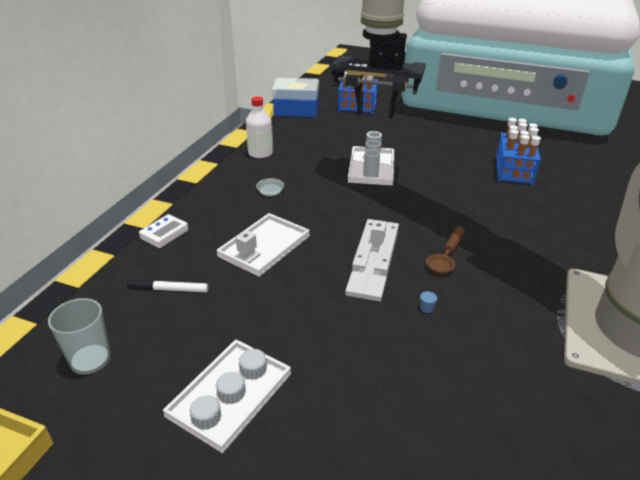

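The three caps in the cap tray stand upright with gaps, around (205,411), (231,387) and (253,363). The adapters line up near (372,150), and the stop is unmoved at (378,230).

```bash
python3 -m handwheel '[[0.4,-0.08,0,0],[0.7,-0.15,0,0],[0.75,-0.16,0,0],[0.75,-0.16,0,0],[0.75,-0.16,0,0],[0.75,-0.16,0,0],[0.75,-0.16,0,0],[0.75,-0.16,0,0],[0.75,-0.16,0,0],[0.7,-0.14,0,0],[0.5,-0.1,0,0],[0.3,-0.06,0,0]]' | grep wrist
python3 -m handwheel '[[0,0,0,0],[0,0,0,0]]' | grep wrist
python3 g.py .4517 -.0516 .035 96.8
```

```text
wrist_force: [0.1, 0.5, -0.2]
wrist_force: [0.6, -1.2, 0.1]
t 35.0 pos [ 0.4506 -0.0536  0.1269] yaw 96.8 tilt 0.02 gap 0.7 grip 0.0 F [ 0.6 -1.2  0.1]
roll 0.001 shift [0.047 0.033 2.297]
```

```bash
python3 -m handwheel '[[0.04,0.03,0.4,0],[0,0,0.5,0],[0,0,0.5,0],[0,0,0.4,0],[0,0,0.3,0],[0,0,0.1,0],[0,0,0.05,0],[0,0,0,0],[0,0,0,0]]' | grep wrist
python3 g.py .4517 -.0516 .035 96.8
```

```text
wrist_force: [-0.8, -0.0, 0.4]
t 35.9 pos [ 0.4521 -0.0511  0.0376] yaw 96.8 tilt 0.07 gap 0.703 grip 0.0 F [-0.8 -0.   0.4]
roll 0.0 shift [-0.011 -0.011  0.064]
```

Now I'll close gently so the stop centres without jamming.

```bash
python3 -m handwheel '[[0,0,0.05,0],[0,0,0,0],[0,0,0,0],[0,0,0,0],[0,0,0,0],[0,0,0,0],[0,0,0,0],[0,0,0,0]]' 0 8 
python3 g.py .4384 .0569 .0357 96.8
```

```text
time_s: 36.65
ee_pos: [0.4516, -0.051, 0.005]
ee_rot: [0.664, 0.748, 0.0, 0.0]
wrist_force: [-0.4, 0.0, 0.3]
finger_gap: 0.274
grip_force: 8.0
t 36.6 pos [ 0.4516 -0.051   0.035 ] yaw 96.8 tilt 0.01 gap 0.274 grip 8.0 F [-0.4  0.   0.3]
roll 0.0 shift [ 2.718 -0.007 -0.019]
```

```bash
python3 -m handwheel '[[0.05,0,0,0],[0.1,0,0,0],[0.15,0,0,0],[0.15,0,0,0],[0.15,0,0,0],[0.15,0,0,0]]' - 20 | grep -E "pos|wrist|grip"
python3 g.py .4384 .0569 .035 96.8
```

```text
ee_pos: [0.4479, -0.0206, 0.005]
wrist_force: [0.1, -0.5, 0.8]
grip_force: 20.0
t 37.2 pos [ 0.4479 -0.0206  0.035 ] yaw 96.8 tilt 0.01 gap 0.275 grip 20.0 F [ 0.1 -0.5  0.8]
roll 0.001 shift [ 1.951e+00 -7.000e-03 -1.000e-03]
```

```bash
python3 -m handwheel '[[0.2,0,0,0],[0.2,0,0,0],[0.2,0,0,0],[0.2,0,0,0],[0.2,0,0,0],[0.2,0,0,0],[0.2,0,0,0],[0.2,0,0,0],[0.15,0,0,0],[0.1,0,0,0],[0.1,0,0,0],[0,0,0,0]]' | grep -E "pos|wrist|grip"
python3 -m handwheel '[[0,0,0,0],[0,0,0,0]]' | grep wrist
python3 g.py .4384 .0569 .035 96.8
python3 - <<'E'
from h import *
im,K,T=cam("side"); crop(im,300,170,160,120,5,"pics/j.png")
E
```

```text
ee_pos: [0.4387, 0.057, 0.005]
wrist_force: [-0.4, 2.1, 2.3]
grip_force: 20.0
wrist_force: [-0.1, 1.8, 2.3]
t 38.6 pos [0.4387 0.0565 0.035 ] yaw 96.8 tilt 0.03 gap 0.275 grip 20.0 F [-0.1  1.8  2.3]
roll 0.0 shift [ 0.01  -0.007 -0.001]
```

View pics/j.png

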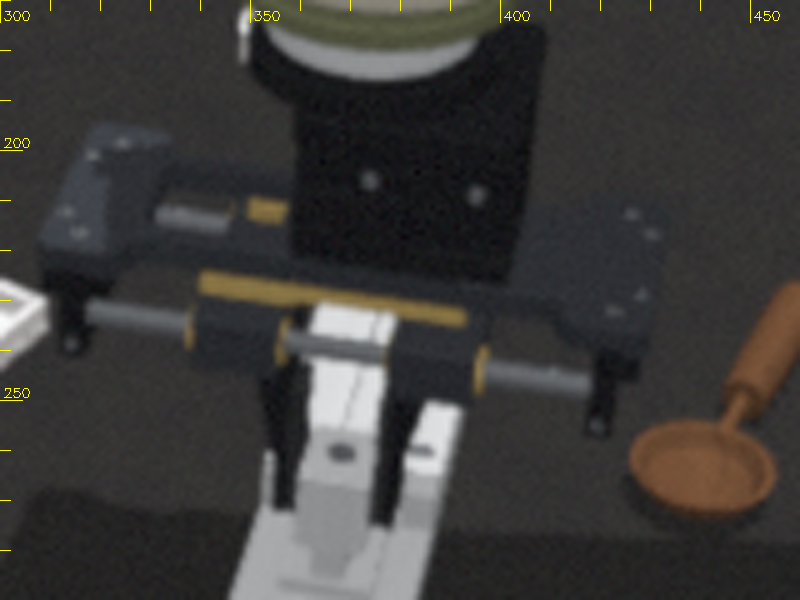

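The stop sits between the fingers on the open floor, with its head hole at (368,260) and the foot's front edge at about y=286. I'll lift slowly and check the force.

```bash
python3 - <<'E'
from h import *
_,K,T=cam("side"); print(proj([.4384,.0569,.058],K,T))
E
python3 -m handwheel '[[0,0,-0.05,0],[0,0,-0.05,0],[0,0,-0.05,0],[0,0,0,0]]' | grep -E "pos|wrist"
python3 -m handwheel '[[0,0,-0.1,0],[0,0,-0.1,0],[0,0,-0.1,0],[0,0,0,0]]' | grep -E "pos|wrist|gap"
python3 g.py .6450 -.0164 .035 76.2
```

```text
[[367.53451816 261.46146676]]
ee_pos: [0.4388, 0.0561, 0.0112]
wrist_force: [0.3, 0.3, -1.3]
ee_pos: [0.4392, 0.0563, 0.0236]
wrist_force: [0.5, -0.9, -1.4]
finger_gap: 0.273
t 39.5 pos [0.4392 0.0563 0.0536] yaw 96.8 tilt 0.07 gap 0.273 grip 20.0 F [ 0.5 -0.9 -1.4]
roll 0.36 shift [-0.537  5.43   0.472]
```

```bash
python3 -m handwheel '[[0,0,-0.4,0],[0,0,-0.5,0],[0,0,-0.5,0],[0,0,-0.3,0],[0,0,0,0.12],[0,0,0,0.12],[0,0,0,0.12],[-0.03,0.5,0,0],[-0.07,0.6,0,0],[-0.07,0.6,0,0],[-0.07,0.6,0,0],[-0.07,0.6,0,0]]' | grep gap
python3 -m handwheel '[[-0.07,0.6,0,0],[-0.07,0.6,0,0],[-0.07,0.6,0,0],[0,0.4,0,0],[0,0.3,0,0],[0,0,0,0],[0,0,0,0]]' | grep gap
python3 g.py .6450 -.0161 .029 76.2
```

```text
finger_gap: 0.273
finger_gap: 0.273
t 41.5 pos [ 0.6429 -0.0153  0.1203] yaw 76.2 tilt 0.06 gap 0.273 grip 20.0 F [ 0.   0.3 -2. ]
roll -0.0 shift [-0.008  0.057  2.283]
```

```bash
python3 -m handwheel '[[0,0.05,0.4,0],[0,0,0.5,0],[0,0,0.5,0],[0,0,0.3,0],[0,0,0.15,0],[0,0,0.1,0],[0,0,0,0],[0,0,0,0]]' | grep -E "wrist"
python3 g.py .6450 -.0161 .029 76.2
```

```text
wrist_force: [-0.2, -0.5, -1.2]
t 42.2 pos [ 0.646  -0.0159  0.0437] yaw 76.2 tilt 0.07 gap 0.275 grip 20.0 F [-0.2 -0.5 -1.2]
roll -0.0 shift [-0.01  -0.023  0.367]
```

```bash
python3 -m handwheel '[[0,-0.01,0.12,0],[0,0,0.1,0],[0,0,0.07,0],[0,0,0.04,0],[0,0,0.02,0],[0,0,0,0],[0,0,0,0]]' | grep -E "pos|wrist"
for i in 1 2; do python3 -m handwheel '[[0,0,0.02,0],[0,0,0,0],[0,0,0,0]]' | grep -E "pos|wrist"; done
```

```text
ee_pos: [0.6451, -0.0159, -0.0009]
wrist_force: [-1.0, -0.2, 1.0]
ee_pos: [0.6452, -0.0159, -0.0009]
wrist_force: [-4.8, -0.6, 7.5]
ee_pos: [0.6452, -0.0159, -0.001]
wrist_force: [-6.6, -0.9, 14.3]
```

```bash
python3 -m handwheel '[[0,0,-0.04,0],[0,0,0,0],[0,0,0,0],[0,0,0,0],[0,0,0,0]]' 0.6 | grep -E "wrist|gap|grip"
python3 -m handwheel '[[0,0,-0.3,0],[0,0,-0.6,0],[0,0,-0.7,0],[0,0,-0.7,0],[0,-0.3,-0.5,0],[0,-0.7,0,0],[0,-0.7,0,0],[0,-0.7,0,0],[0,-0.7,0,0],[0,-0.7,0,0],[0,-0.3,0,0],[0,0,0,0]]' | grep -E "wrist|pos"
python3 - <<'E'
from h import *
a=cam("side")[0]; b=cam("top")[0]
A=cv2.resize(a[135:285,210:410],(533,400)); A2=cv2.resize(a[330:450,160:300],(267,229)); B=cv2.resize(b[150:270,140:540],(800,200),fx=0,fy=0) if 0 else cv2.resize(b[150:250,140:540],(800,200))
o=np.zeros((600,800,3),np.uint8); o[:400,:533]=A; o[:229,533:]=A2; o[400:]=B; cv2.imwrite("pics/k.png",o)
E
```

```text
wrist_force: [0.3, 0.5, -0.7]
finger_gap: 0.582
grip_force: 0.0
ee_pos: [0.4854, 0.0234, 0.1119]
wrist_force: [-0.2, -0.3, -0.2]
```

View pics/k.png

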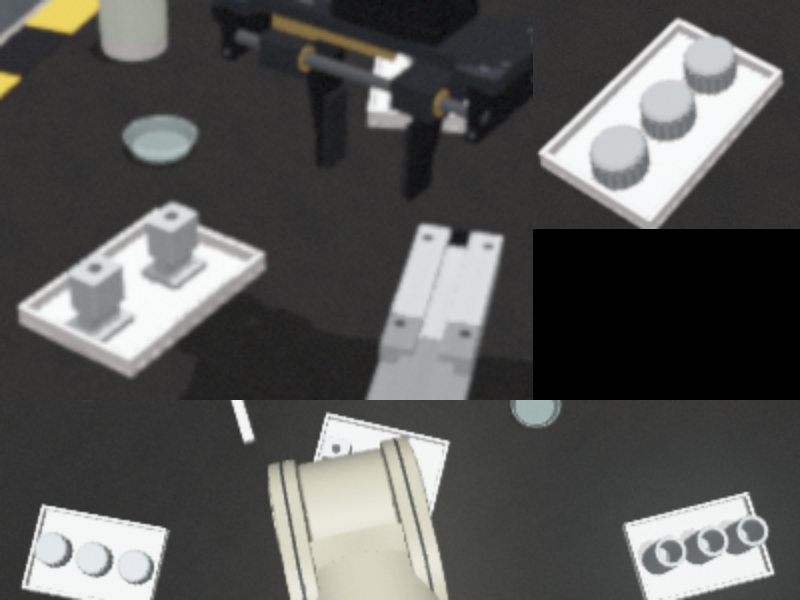

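All the parts stand upright in their trays. Caps show at (620,156), (668,109) and (710,65), stops at (97,295) and (172,240), and adapters in the top view at (668,551), (711,541) and (752,531). The robot is touching nothing, so I'm handing the job in.

```bash
python3 -c "
from plant import close_job;print(close_job())"
```

```text
the job is handed in; nothing more can be done
None
```

The job is handed in after about 45 s of the 128 s allowed: both caps, both adapters and the rail stop are upright and released in their own trays, judging by the last pictures (no verdict came back); the real fingertips sit about 30 mm above the reported TCP height, which I corrected for.

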